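# Find the stamped vial rack and push it to the dispatch line

### The job

Two identical blue vial racks stand on the lab bench, each just beyond its own flat steel stop bar, and one of them has an white disc stamped underneath. First the left rack as the robot sees it, then the right: push against its far side to tip it up towards the robot, pivoting on its near bottom edge braced by the bar, until it leans about 70 degrees and its underside shows, keep it there for a moment, and ease it back down flat without letting it fall. Then push the stamped rack along the bench, away from the robot, until its middle stands over the yellow dispatch line, and leave the other rack at its bar; do not grasp or lift anything, push gently, and leave everything else on the bench alone.

Things in the scene. Friction and masses are not known exactly. Their poses are not given: they have to be found in the camera images.
- rack_1: blue vial rack, a closed block 130 mm deep (its x, from -55 to +75 mm) by 150 mm wide (y) by 110 mm high, 12 vial caps sunk in its top (to 114 mm); a round steel bar 12 mm thick runs along its near bottom edge (x -67 to -55, axis 6 mm up). 0.4 to 0.65 kg, weighted base (mass centre 15 mm up); falls over past 80 deg. Origin at the underside, x away from the robot, z up. Both racks look alike from above; either may be the left one.
- rack_2: blue vial rack, a closed block 130 mm deep (its x, from -55 to +75 mm) by 150 mm wide (y) by 110 mm high, 12 vial caps sunk in its top (to 114 mm); a round steel bar 12 mm thick runs along its near bottom edge (x -67 to -55, axis 6 mm up). 0.4 to 0.65 kg, weighted base (mass centre 15 mm up); falls over past 80 deg. Origin at the underside, x away from the robot, z up. Both racks look alike from above; either may be the left one.
- heel_1 (a point): middle of the near (robot-side) bottom edge of rack_1, 67 mm from the rack's origin: the outside of the round steel bar, on which it rolls up when tipped; braced against the stop bar it turns about the round bar's axis, 6 mm in and 6 mm up from this point. A push of about 3 to 5 N high on the far wall starts to tip it; pressing in towards the bar axis only jams it.
- heel_2 (a point): middle of the near (robot-side) bottom edge of rack_2, 67 mm from the rack's origin: the outside of the round steel bar, on which it rolls up when tipped; braced against the stop bar it turns about the round bar's axis, 6 mm in and 6 mm up from this point. A push of about 3 to 5 N high on the far wall starts to tip it; pressing in towards the bar axis only jams it.
- stamp (a point): centre of the white disc (100 mm across) on the underside of the stamped rack; it lies 10 mm from the origin of that rack along its x and tells which rack is the stamped one. It cannot be seen until that rack is tipped.
- stop_1: flat steel stop bar screwed to the bench, 30 mm (x) by 170 mm (y), 10 mm high; origin at the centre of its underside, x towards its rack, so that the face the rack is braced against lies at its x = +15 mm. rack_1 starts about 5 to 22 mm off it.
- stop_2: flat steel stop bar screwed to the bench, 30 mm (x) by 170 mm (y), 10 mm high; origin at the centre of its underside, x towards its rack, so that the face the rack is braced against lies at its x = +15 mm. rack_2 starts about 5 to 22 mm off it.
- line: yellow dispatch line painted flat on the bench beyond the racks, 30 mm wide (x) and 600 mm long (y); origin at its centre, x away from the robot
- wash_bottle: bystander: white plastic wash bottle, 66 mm across, 150 mm high; origin under its centre
- flask: bystander: amber conical flask, 76 mm across, 110 mm high; origin under its centre
- reagent: bystander: white jar with a yellow cap, 60 mm across, 120 mm high; origin under its centre
- beaker: bystander: small glass beaker near the line, between the two lanes, 60 mm across, 60 mm high; origin under its centre
- vial: bystander: green glass vial standing between the racks, 22 mm across, 50 mm high; origin under its centre
- eraser: bystander: red eraser to the left of the racks, 30 x 50 mm, 14 mm high; origin under its centre
Things that resemble listed ones, but are neither listed nor needed, are in the scene too. Leave any red look-alike of the rack_2 alone.

How it is judged:
By the outcome, as a careful person would: the job done as asked, in the order asked, and still so for the second after the job is handed in, with the robot touching nothing.
It also fails if it takes over 72 s, if anything falls off the work surface, if the arm or the gripper's body presses on something with over 40 N, if the wrist force passes 120 N, or if a joint passes its speed limit or range.

### The arm

A 7-joint arm with a two-finger parallel gripper is mounted at the origin on the work surface. World frame = base frame: x ahead of the robot, y to its left, z up, the work surface at z = 0. Lengths are in mm, angles in rad, forces in N, time in s.
With the tool pointing down it reaches from about 400 to 875 mm from the base axis. Payload 19.3 kg.
Tool frame: the origin (TCP) lies at the very end of the fingers, on their centre line; the grasp point (between the pads) lies bot.hold_point_z behind it (bot.hold_point_z is the distance from the TCP to the grasp point, in mm); z points along the fingers, x is the direction in which the jaws open and shut, and the axes are right-handed (so a half turn about z gives the same grasp; the last joint's range is limited). The gripper opens to 85 mm and grips with 20 to 120 N. Pads are 22 mm wide; open, the fingers measure 114 mm over their backs; the gripper's body (76 mm by 85 mm) begins 54 mm behind the grasp point. The pads swing forward as they close: fully open they stand 13 mm farther back than shut.
Start: joints at [-1.341, 0.521, -0.036, 1.599, 0.021, 1.021, -0.113], TCP at [184.6, 597.108, 231.291] pointing down, gripper open.
Joint ranges: [-2.91, 2.91], [-0.3, 2.13], [-1.5, 1.42], [0.17, 2.43], [-1.26, 4.41], [0.16, 1.93], [-2.52, 2.52]. Speed limits (rad/s): [1.89, 1.89, 2.39, 2.39, 3.01, 3.01, 3.01].

### API

Orientations are given as [roll, pitch, yaw] about the fixed x, y, z axes, in that order (R = Rz(yaw) Ry(pitch) Rx(roll)).
In Python, from cell import bot gives the robot as it stands.
- The arm moves only by the tool send_rows, never from a script. Its argument "plan" is a list of rows, each a list of 7 numbers: the shift along the tool's x, y, z in units of 40 mm (1.0 is 40 mm), then the turn, a rotation vector about the tool's x, y, z in units of 5 degrees (1.0 is 5 degrees), then the finger opening in mm, from 0 to 85.4. In form: [[dx, dy, dz, rx, ry, rz, hand], ...]. A call has 1 to 20 rows; each row shifts and turns the pose as measured when the row begins, along the tool's axes as they then stand; what a row does not reach is not made up. A row lasts 1/8 s, in which the tool goes at most 62.5 mm and 10.7 degrees, less where a joint would pass 70% of its speed; a pose out of reach is approached as far as the arm can. A call is refused whole if a number of a shift passes 1 or a number of a turn 1, either way. A call with a gripper value outside its range is refused whole. The fingers move at their own pace and stop on an object; "grip_force" is the grip in N (left out, the last holds). Time passes only in rows, so rows that do not move let the fingers close. It gives the time, the measured TCP pose, the force and the opening at its end, in the units of the state.
- bot.read_state(): the state, without advancing time (a new reading comes with each control period).
- bot.camera(name): name is "scene" or "side" or "wrist"; returns a dict with "image" (384x512x3 uint8, blue, green, red), "z_map" (384x512 float32, mm along the optical axis (not along the pixel's ray), 0 where there is no reading), "vertical_fov" (degrees; the focal length in pixels is half the picture's height over the tangent of half this angle, whatever the lens; pixels are square), "cx", "cy" (the principal point, pixels), "dist_coeffs" ([k1, k2, p1, p2, k3] as OpenCV has them; the pictures are not rectified), "T" (4x4, takes a point from camera to world coordinates). Camera axes: x right, y up, looking along -z (the intrinsics and any distortion apply to the point x, -y, -z); pixel columns grow to the right and rows downward; lengths in mm; the calibration is good to about 2 mm. A picture is of the moment at which its call begins.
- bot.finish_job(): hands the job in, once; it reports no verdict.
The state is a dict: "time_s": time; "q": joint angles; "qd": joint speeds; "joint_efforts": joint torques, N m; "ee_pos": TCP position; "orientation": TCP orientation; "force": force on the tool from outside, world axes, zero at the start; "wrist_torque": the same for the moment, N m; "finger_gap": finger opening in mm.
Only numpy, scipy, OpenCV 4.12 (cv2) and the standard library are available. Lean on these libraries where they do the work, as an engineer would, in place of code of your own. Each camera call takes 0.05 s, during which the arm holds its last target. There are 200 camera calls.

## Working session

There is one attempt and no reset: what is moved stays moved. The work goes in short steps, Python scripts to look and compute and a tool call to move; the robot and the scene stay as the last step left them, time stands still between calls to the robot, and variables do not carry over. Pictures are saved under pics/ and viewed, about 8 in all and at most 12, crops included, and the job is handed in when it is done.

Besides the shell and the picture viewer there is one more tool, called as name([rows], argument=value, ...), one row to a line, values as JSON. send_rows: Moves the arm, as the interface text tells. Its arguments: {"type":"object","properties":{"plan":{"type":"array"},"grip_force":{"type":"number"}},"required":["plan"]}

```bash
ls; mkdir -p pics; cat > h.py <<'E'
import numpy as np, cv2
from cell import bot
def cloud(c):
    h,w=c["z_map"].shape; f=h/2/np.tan(np.radians(c["vertical_fov"])/2)
    u,v=np.meshgrid(np.arange(w),np.arange(h))
    K=np.array([[f,0,c["cx"]],[0,f,c["cy"]],[0,0,1.]])
    p=cv2.undistortPoints(np.stack([u,v],-1).reshape(-1,1,2).astype(np.float32),K,np.array(c["dist_coeffs"],float)).reshape(h,w,2)
    z=c["z_map"]; P=np.stack([p[...,0]*z,-p[...,1]*z,-z],-1)
    T=np.array(c["T"]); W=P@T[:3,:3].T+T[:3,3]; W[z==0]=np.nan
    return W
E
python3 - <<'E'
from h import *
s=bot.read_state(); print(s, bot.hold_point_z)
for n in ["scene","side"]:
    c=bot.camera(n); np.savez(f"{n}.npz",W=cloud(c),im=c["image"]); print(n,np.round(c["T"],2).tolist())
    cv2.imwrite(f"pics/{n}0.png",c["image"])
E
```

```text
pics
{'time_s': 0.0, 'q': array([-1.34120803,  0.52201885, -0.03630633,  1.60001175,  0.02118384,
        1.02111965, -0.11282475]), 'qd': array([ 0.00116825, -0.00230921,  0.00135745, -0.00066704, -0.00022788,
       -0.00088984,  0.00085781]), 'joint_efforts': array([-1.27055573e-03, -9.27117991e+01,  1.98065557e+00, -3.69928372e+01,
        1.79522258e-02,  8.31164012e-03,  2.53369294e-06]), 'ee_pos': array([184.51452281, 596.77665053, 230.72162117]), 'orientation': array([3.14151089e+00, 1.17030399e-03, 1.27094661e+00]), 'force': array([0.38192204, 0.86953049, 0.2515831 ]), 'wrist_torque': array([ 0.0315095 , -0.04100213,  0.01837055]), 'finger_gap': 85.11795399997914} 18.700000000000003
scene [[0.28, -0.8, 0.53, 1173.28], [0.96, 0.22, -0.17, -221.25], [0.02, 0.55, 0.83, 1068.05], [0.0, 0.0, 0.0, 1.0]]
side [[-0.97, -0.16, 0.16, 768.6], [0.23, -0.63, 0.74, 1065.44], [-0.02, 0.76, 0.65, 998.08], [0.0, 0.0, 0.0, 1.0]]
```

View pics/scene0.png

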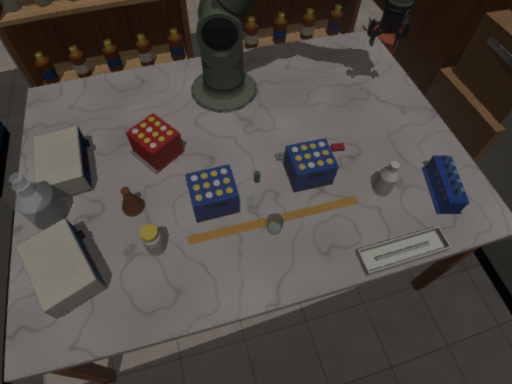

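View pics/side0.png

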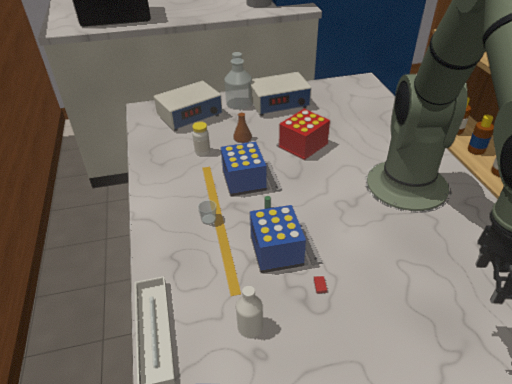

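Scene: left rack (world +y) at about px (311,165), right rack at (213,192). The beaker is at (275,225), the vial at (257,176), the eraser at (338,147) and the line runs (190,237)–(358,202). In the side view the left rack is at (277,237) and the right at (243,167), each with its stop bar on the robot side.

```bash
python3 - <<'E'
from h import *
for n in ["scene","side"]:
    d=np.load(n+".npz"); W=d["W"]; im=d["im"].astype(int); 
    seeds={"scene":[(311,158),(212,185)],"side":[(277,223),(243,155)]}[n]
    for u,v in seeds:
        c=np.nanmedian(W[v-5:v+6,u-5:u+6].reshape(-1,3),0)
        m=(np.abs(W[...,2]-111)<9)&(np.hypot(W[...,0]-c[0],W[...,1]-c[1])<125)
        P=W[m][:,:2].astype(np.float32); r=cv2.minAreaRect(P); print(n,"top",len(P),np.round(r[0],1),np.round(r[1],1),round(r[2],1),np.median(W[m][:,2]).round(1))
    m=(np.abs(W[...,2])<8)&(im[...,2]>150)&(im[...,0]<90)&(im[...,1]>100)&(im[...,1]<im[...,2])
    k,l,s,ce=cv2.connectedComponentsWithStats(m.astype(np.uint8)); 
    P=W[m&(np.abs(W[...,0]-700)<300)][:,:2].astype(np.float32); 
    g=cv2.minAreaRect(P); print("line",len(P),g, [np.round(x,0).tolist() for x in (P.min(0),P.max(0))])
    for nm,(u,v) in {"scene":dict(beak=(275,225),vial=(257,176),eras=(338,147),jar=(150,233),flask=(130,203),wash=(387,180),red=(155,140)),"side":dict(beak=(207,212),vial=(267,203),eras=(320,284),wash=(250,315),jar=(200,140))}[n].items():
        print(nm,np.round(np.nanmedian(W[v-2:v+3,u-2:u+3].reshape(-1,3),0),0))
def cr(n,x0,y0,x1,y1):
    im=np.load(n+".npz")["im"]; return cv2.resize(im[y0:y1,x0:x1],(780,580),interpolation=cv2.INTER_CUBIC)
cv2.imwrite("pics/s1.png",cr("side",200,135,335,235+0) if 0 else cv2.resize(np.load("side.npz")["im"][130:290,200:340],None,fx=3.7,fy=3.7,interpolation=cv2.INTER_CUBIC))
E
```

```text
scene top 1369 [523.4 188.9] [151.8 132.8] 89.1 110.4
scene top 1616 [ 548.4 -163. ] [134.7 150.5] 0.2 110.0Traceback (most recent call last):
  File "<stdin>", line 12, in <module>
    return umr_minimum(a, axis, None, out, keepdims, initial, where)
ValueError: zero-size array to reduction operation minimum which has no identity
```

```bash
python3 - <<'E'
from h import *
im=np.load("scene.npz")["im"]; print(im[228,215],im[210,330])
for n in ["scene","side"]:
    d=np.load(n+".npz"); W=d["W"]; im=d["im"].astype(int); 
    seeds={"scene":[(311,158),(212,185)],"side":[(277,223),(243,155)]}[n]
    for u,v in seeds:
        c=np.nanmedian(W[v-5:v+6,u-5:u+6].reshape(-1,3),0)
        near=(np.hypot(W[...,0]-c[0],W[...,1]-c[1])<160)
        m=(np.abs(W[...,2]-111)<9)&near
        P=W[m][:,:2].astype(np.float32); r=cv2.minAreaRect(P); print(n,"top",len(P),np.round(r[0],1),np.round(r[1],1),round(r[2],1))
        b=near&(np.abs(W[...,2]-10)<3.5)&(W[...,0]<c[0]-60)&(np.abs(W[...,1]-c[1])<100)
        P=W[b][:,:2].astype(np.float32)
        if len(P)>20: r=cv2.minAreaRect(P); print("  bar",len(P),np.round(r[0],1),np.round(r[1],1),round(r[2],1),np.percentile(P,[2,98],0).round(0).tolist())
    hsv=cv2.cvtColor(d["im"],cv2.COLOR_BGR2HSV)
    m=(np.abs(W[...,2])<8)&(hsv[...,0]>12)&(hsv[...,0]<32)&(hsv[...,1]>110)&(np.abs(W[...,0]-700)<150)&(np.abs(W[...,1])<450)
    P=W[m][:,:2].astype(np.float32); 
    if len(P):
        a=np.polyfit(P[:,1],P[:,0],1); print("line x=",a,"y",P[:,1].min(),P[:,1].max(),cv2.minAreaRect(P))
    for nm,(u,v) in {"scene":dict(beak=(275,225),vial=(257,176),eras=(338,147),jar=(150,233),flask=(130,203),wash=(387,180),red=(155,140)),"side":dict(beak=(207,212),vial=(267,203),eras=(320,284),wash=(250,315),jar=(200,140))}[n].items():
        print(nm,np.round(np.nanmedian(W[v-2:v+3,u-2:u+3].reshape(-1,3),0),0))
cv2.imwrite("pics/s1.png",cv2.resize(np.load("side.npz")["im"][130:290,190:340],None,fx=3.7,fy=3.7,interpolation=cv2.INTER_CUBIC))
E
```

```text
[102 106 111] [ 82  98 109]
scene top 1369 [523.4 188.9] [151.8 132.8] 89.1
  bar 53 [435.7 112.2] [30.8 62.1] 74.7 [[408.0, 103.0], [467.0, 132.0]]
scene top 1616 [ 548.4 -163. ] [134.7 150.5] 0.2
line x= [1.15053824e-02 6.68963084e+02] y -399.3757 319.31845 ((661.7879638671875, -44.607330322265625), (725.779052734375, 91.28031158447266), 83.09369659423828)
beak [693.  13.   3.]
vial [512.   1.  42.]
eras [448. 346.  14.]
jar [ 674. -374.  120.]
flask [ 515. -435.   59.]
wash [677. 406.  97.]
red [ 313. -316.  110.]
side top 1778 [521.8 191.1] [158.  130.6] 88.4
  bar 308 [426.9 186. ] [172.4  48.9] 86.3 [[407.0, 107.0], [451.0, 270.0]]
side top 1034 [ 545.1 -163.4] [155.9 131.6] 89.8
  bar 215 [ 428.8 -157.5] [176.6  71. ] 77.1 [[430.0, -242.0], [475.0, -77.0]]
line x= [1.17014494e-02 6.66274990e+02] y -279.04718 321.24927 ((667.0924682617188, 21.15460205078125), (600.3707885742188, 28.880428314208984), 89.42693328857422)
beak [700.  31.  52.]
vial [504.  10.  34.]
eras [440. 349.  14.]
wash [658. 455.  96.]
jar [ 668. -352.   76.]
```

View pics/s1.png

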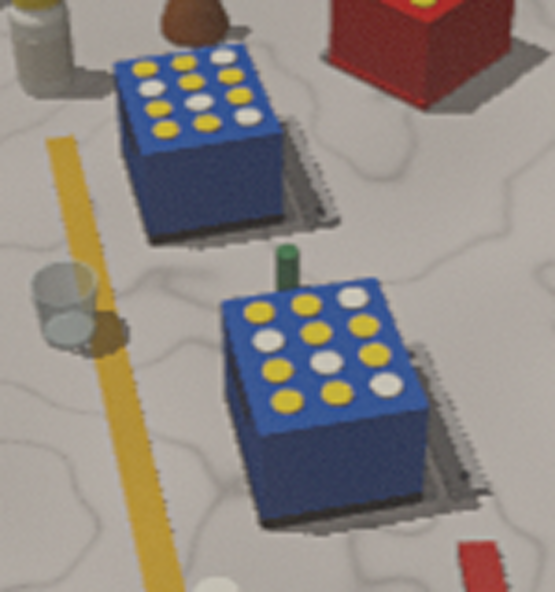

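Side crop: the left rack's near bottom edge is at about px (425,490) with its bar at (450,420). The right rack's bar is at (310,170). The rack centres are about (522,190) and (547,-163), and the line is at x≈667. First I turn the tool so the jaws lie along world y, then move behind the left rack.

send_rows([
  [0,0,-0.4,0,0,-0.86,85],
  [0,0,-0.4,0,0,-0.86,85],
  [0,0,-0.2,0,0,-0.86,85],
  [0,0,0,0,0,-0.86,85],
  [-0.65,0.7,0,0,0,0,85],
  [-0.65,0.7,0,0,0,0,85],
  [-0.65,0.7,0,0,0,0,85],
  [-0.65,0.7,0,0,0,0,85],
  [-0.65,0.7,0,0,0,0,85],
  [-0.65,0.7,0,0,0,0,85],
  [-0.65,0.7,0,0,0,0,85],
  [-0.65,0.7,0,0,0,0,85],
  [-0.65,0.7,0,0,0,0,85],
  [-0.65,0.7,0,0,0,0,85],
  [-0.65,0.7,0,0,0,0,85],
  [-0.65,0.7,0,0,0,0,85],
  [-0.65,0.7,0,0,0,0,85],
  [-0.65,0.7,0,0,0,0,85],
  [-0.65,0.7,0,0,0,0,85],
  [0,0,0,0,0,0,85],
])

```text
time_s: 2.6
ee_pos: [620.0, 196.3, 266.7]
orientation: [-3.134, 0.01, 1.584]
force: [-0.7, 1.1, -1.1]
finger_gap: 85.3
```

send_rows([
  [-0.1,0.1,0.8,0,0,0.28,85],
  [-0.05,0,0.8,0,0,0,85],
  [0,0,0.8,0,0,0,85],
  [0,0,0.8,0,0,0,85],
  [0,0,0.8,0,0,0,85],
  [0,0,0.5,0,0,0,85],
  [0,0,0.1,0,0,0,85],
  [0,0,0,0,0,0,85],
])

```text
time_s: 3.6
ee_pos: [619.3, 192.5, 76.5]
orientation: [-3.131, 0.009, 1.562]
force: [-0.6, -0.1, 2.2]
finger_gap: 85.0
```

```bash
python3 - <<'E'
from h import *
im=[]
c=bot.camera("side"); cv2.imwrite("pics/a1.png",cv2.resize(c["image"][120:320,190:390],(600,600),interpolation=cv2.INTER_CUBIC))
s=bot.read_state();print(s["ee_pos"],s["orientation"],s["force"],s["q"])
E
```

```text
[619.44795826 192.54475462  76.78427224] [-3.13179727  0.0085057   1.56233428] [-0.43156072  0.28001165 -0.23123176] [-0.41202963  0.74710649  0.02684321  1.63500987 -0.02039568  0.77209873
  1.18477265]
```

View pics/a1.png

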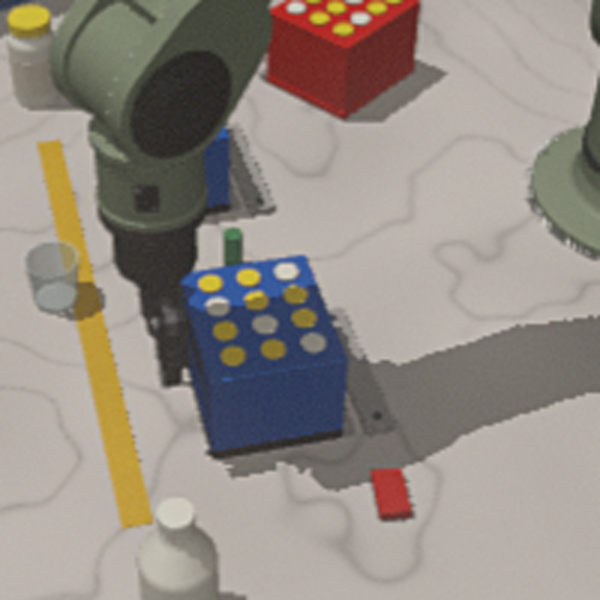

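The fingers are just beyond the left rack's far wall (about px (175,380)) and clear of it. Now I push gently back to the bar.

send_rows([
  [0,-0.2,-0.15,0,0,0,85],
  [0,-0.15,0,0,0,0,85],
  [0,-0.12,0,0,0,0,85],
  [0,-0.12,0,0,0,0,85],
  [0,-0.12,0,0,0,0,85],
  [0,-0.12,0,0,0,0,85],
])

```text
time_s: 4.4
ee_pos: [588.7, 194.0, 87.6]
orientation: [3.14, 0.005, 1.563]
force: [22.9, 2.0, 14.1]
finger_gap: 84.9
```

send_rows([
  [0,-0.12,0,0,0,0,85],
  [0,-0.12,0,0,0,0,85],
  [0,-0.12,0,0,0,0,85],
])

```text
time_s: 4.78
ee_pos: [585.2, 194.8, 93.4]
orientation: [3.116, 0.0, 1.564]
force: [16.8, -1.1, 9.5]
finger_gap: 85.2
```

```bash
cat >> h.py <<'E'
def lean(yc, cam="side", save=None):
    c=bot.camera(cam); W=cloud(c); hsv=cv2.cvtColor(c["image"],cv2.COLOR_BGR2HSV)
    blue=(hsv[...,0]>100)&(hsv[...,0]<130)&(hsv[...,1]>110)
    m=blue&(np.abs(W[...,1]-yc)<110)&(W[...,0]>330)&(W[...,0]<780)&(W[...,2]>3)
    y1=np.percentile(W[m][:,1],97) if m.sum() else 0
    P=W[m&(W[...,1]>y1-9)][:,[0,2]].astype(np.float32)
    r=cv2.minAreaRect(P); b=cv2.boxPoints(r)
    print("side wall n",len(P),"rect",np.round(r[1],0),"ang",round(r[2],1),"corners",np.round(b).astype(int).tolist())
    s=bot.read_state(); print("t",s["time_s"],np.round(s["ee_pos"],1),np.round(s["orientation"],3),"F",np.round(s["force"],1),"M",np.round(s["wrist_torque"],2))
    if save: cv2.imwrite(f"pics/{save}.png",c["image"])
    return c,W
E
python3 -c "
from h import *
lean(190,save='b1')"
```

```text
side wall n 655 rect [128. 101.] ang 3.9 corners [[445, 114], [452, 13], [580, 22], [573, 123]]
t 4.825 [585.  194.8  93.6] [ 3.115 -0.     1.564] F [16.4 -1.5 10.7] M [-0.83 -3.35  0.79]
```

send_rows([
  [0,-0.14,-0.16,0,0,0,85],
  [0,-0.14,-0.16,0,0,0,85],
  [0,-0.18,-0.16,0,0,0,85],
  [0,-0.18,-0.16,0,0,0,85],
  [0,-0.18,-0.15,0,0,0,85],
])

```text
time_s: 5.45
ee_pos: [551.4, 194.8, 126.5]
orientation: [3.111, -0.001, 1.564]
force: [2.9, -0.1, -0.5]
finger_gap: 85.1
```

```bash
python3 -c "
from h import *
lean(190,save='b2')"
```

```text
side wall n 962 rect [130. 100.] ang 19.6 corners [[414, 112], [448, 17], [570, 61], [537, 155]]
t 5.5 [550.7 195.  127.1] [ 3.111e+00 -1.000e-03  1.564e+00] F [2.7 0.1 1.4] M [-0.04 -0.54  0.16]
```

send_rows([
  [0,-0.2,-0.12,0,0,0,85],
  [0,-0.2,-0.12,0,0,0,85],
  [0,-0.2,-0.12,0,0,0,85],
  [0,-0.22,-0.09,0,0,0,85],
  [0,-0.22,-0.09,0,0,0,85],
  [0,-0.22,-0.08,0,0,0,85],
])

```text
time_s: 6.25
ee_pos: [497.4, 195.0, 151.9]
orientation: [3.11, -0.001, 1.564]
force: [2.4, 0.2, 0.6]
finger_gap: 85.0
```

```bash
python3 -c "
from h import *
lean(190,save='b3')"
```

```text
side wall n 947 rect [130.  97.] ang 39.4 corners [[381, 94], [442, 19], [543, 102], [481, 177]]
t 6.3 [496.4 195.1 152. ] [ 3.110e+00 -1.000e-03  1.564e+00] F [3.3 0.3 2.9] M [-0.23 -0.43  0.09]
```

send_rows([
  [0,-0.23,-0.05,0,0,0,85],
  [0,-0.23,-0.05,0,0,0,85],
  [0,-0.23,-0.04,0,0,0,85],
  [0,-0.23,0,0,0,0,85],
  [0,-0.23,0,0,0,0,85],
  [0,-0.23,0,0,0,0,85],
])

```text
time_s: 7.05
ee_pos: [438.4, 195.3, 157.2]
orientation: [3.109, -0.001, 1.564]
force: [1.4, 0.1, 4.5]
finger_gap: 84.8
```

```bash
python3 -c "
from h import *
lean(190,save='b4')"
```

```text
side wall n 792 rect [131.  95.] ang 59.3 corners [[355, 68], [437, 20], [503, 132], [422, 180]]
t 7.1 [437.2 195.2 157. ] [ 3.110e+00 -1.000e-03  1.564e+00] F [-0.3  0.2  4.5] M [-0.21 -0.07  0.03]
```

send_rows([
  [0,-0.2,0.02,0,0,0,85],
  [0,-0.2,0.03,0,0,0,85],
  [0,-0.15,0.03,0,0,0,85],
  [0,-0.1,0.02,0,0,0,85],
  [0,0,0,0,0,0,85],
])

```text
time_s: 7.72
ee_pos: [408.3, 195.3, 151.7]
orientation: [3.112, 0.0, 1.564]
force: [-0.8, -0.6, 4.6]
finger_gap: 84.9
```

```bash
python3 -c "
from h import *
lean(190,save='b5')
c=bot.camera('scene'); cv2.imwrite('pics/sc5.png',cv2.resize(c['image'][60:260,180:430],None,fx=2.4,fy=2.4))"
```

```text
side wall n 713 rect [135.  93.] ang 70.1 corners [[346, 46], [433, 14], [479, 141], [392, 173]]
t 7.775 [408.5 195.3 151.8] [3.112 0.    1.564] F [-0.8  0.   4.4] M [-0.17  0.13 -0.05]
```

View pics/sc5.png

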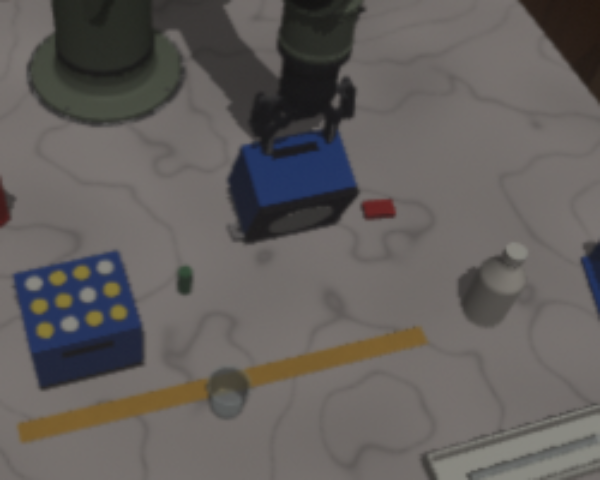

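Scene crop: the left rack leans about 70° and a pale disc shows on its shaded underside at px (302,218). I hold it 1 s, then ease it back.

send_rows([
  [0,0,0,0,0,0,85],
  [0,0,0,0,0,0,85],
  [0,0,0,0,0,0,85],
  [0,0,0,0,0,0,85],
  [0,0,0,0,0,0,85],
  [0,0,0,0,0,0,85],
  [0,0,0,0,0,0,85],
  [0,0,0,0,0,0,85],
  [0,0.2,-0.04,0,0,0,85],
  [0,0.22,-0.04,0,0,0,85],
  [0,0.22,-0.03,0,0,0,85],
  [0,0.22,0,0,0,0,85],
  [0,0.22,0,0,0,0,85],
  [0,0.22,0.02,0,0,0,85],
])

```text
time_s: 9.57
ee_pos: [464.6, 195.1, 157.3]
orientation: [3.112, -0.001, 1.563]
force: [1.4, 0.3, 5.8]
finger_gap: 85.2
```

```bash
python3 -c "
from h import *
lean(190,save='b6')"
```

```text
side wall n 860 rect [134.  97.] ang 52.0 corners [[365, 75], [442, 15], [524, 121], [448, 181]]
t 9.625 [465.7 195.  157.3] [ 3.111e+00 -1.000e-03  1.562e+00] F [ 1.4 -0.5  4.4] M [-0.08 -0.28  0.06]
```

send_rows([
  [0,0.22,0.03,0,0,0,85],
  [0,0.22,0.04,0,0,0,85],
  [0,0.22,0.06,0,0,0,85],
  [0,0.21,0.09,0,0,0,85],
  [0,0.21,0.09,0,0,0,85],
  [0,0.2,0.1,0,0,0,85],
  [0,0.19,0.11,0,0,0,85],
  [0,0.18,0.12,0,0,0,85],
  [0,0.17,0.13,0,0,0,85],
])

```text
time_s: 10.75
ee_pos: [550.4, 194.8, 130.1]
orientation: [3.1, -0.004, 1.562]
force: [6.8, 0.3, 6.4]
finger_gap: 85.2
```

```bash
python3 -c "
from h import *
lean(190,save='b7')"
```

```text
side wall n 998 rect [130.  99.] ang 20.8 corners [[416, 110], [451, 17], [573, 63], [537, 156]]
t 10.8 [551.1 194.6 129.6] [ 3.1   -0.004  1.562] F [ 5.9 -0.8  2.9] M [-0.14 -1.01  0.05]
```

send_rows([
  [0,0.16,0.14,0,0,0,85],
  [0,0.15,0.14,0,0,0,85],
  [0,0.14,0.14,0,0,0,85],
  [0,0.13,0.14,0,0,0,85],
  [0,0.11,0.13,0,0,0,85],
  [0,0.11,0.13,0,0,0,85],
  [0,0.1,0.12,0,0,0,85],
])

```text
time_s: 11.68
ee_pos: [590.5, 194.1, 89.6]
orientation: [3.102, -0.003, 1.562]
force: [2.1, 0.0, -1.1]
finger_gap: 85.0
```

```bash
python3 -c "
from h import *
lean(190,save='b8')"
```

```text
side wall n 650 rect [128. 100.] ang 1.1 corners [[450, 115], [452, 15], [580, 18], [578, 118]]
t 11.725 [590.7 193.9  89.1] [ 3.103e+00 -2.000e-03  1.562e+00] F [ 3.2  0.4 -0.5] M [ 0.18 -0.7  -0.04]
```

send_rows([
  [0,0.08,0.1,0,0,0,85],
  [0,0.1,0.05,0,0,0,85],
  [0,0.2,0,0,0,0,85],
  [0,0.5,0,0.2,0,0,85],
  [0,0,-0.8,0.2,0,0,85],
  [0,0,-0.9,0,0,0,85],
  [0,0,-0.9,0,0,0,85],
  [0,0,-0.5,0,0,0,85],
  [-0.7,0,0,0,0,0,85],
  [-0.8,0.1,0,0,0,0,85],
  [-0.8,0.1,0,0,0,0,85],
  [-0.8,0.1,0,0,0,0,85],
  [-0.8,0.1,0,0,0,0,85],
  [-0.8,0.1,0,0,0,0,85],
  [-0.8,0.1,0,0,0,0,85],
  [-0.8,0,0,0,0,0,85],
  [-0.8,0,0,0,0,0,85],
  [-0.8,0,0,0,0,0,85],
  [-0.8,0,0,0,0,0,85],
  [0,0,0,0,0,0,85],
])

```text
time_s: 14.22
ee_pos: [652.6, -167.5, 214.7]
orientation: [3.138, -0.003, 1.563]
force: [1.0, 0.3, 0.0]
finger_gap: 84.9
```

```bash
python3 -c "
from h import *
lean(190,save='b9')
c=bot.camera('scene');W=cloud(c)
m=(np.abs(W[...,2]-111)<9)&(np.hypot(W[...,0]-512,W[...,1]-190)<125)
print(cv2.minAreaRect(W[m][:,:2].astype(np.float32)))"
```

```text
side wall n 321 rect [127. 103.] ang 3.5 corners [[451, 112], [457, 9], [584, 17], [578, 120]]
t 14.275 [ 652.9 -165.6  214.6] [ 3.138 -0.004  1.564] F [ 0.3 -0.2  0.3] M [-0.01  0.02 -0.04]
((515.6090087890625, 188.75062561035156), (151.9525604248047, 133.7432098388672), 89.4331283569336)
```

```bash
cat >> h.py <<'E'
def top(x,y,cam="scene"):
    W=cloud(bot.camera(cam))
    m=(np.abs(W[...,2]-111)<14)&(np.hypot(W[...,0]-x,W[...,1]-y)<110)
    P=W[m]; A=np.c_[P[:,:2]-P[:,:2].mean(0),np.ones(len(P))]; k=np.linalg.lstsq(A,P[:,2],rcond=None)[0]
    r=cv2.minAreaRect(P[:,:2].astype(np.float32)); print(cam,"top",len(P),np.round(r[0],1),np.round(r[1]),round(r[2],1),"tilt deg xy",np.round(np.degrees(k[:2]),2),"z",k[2].round(1))
E
python3 -c "
from h import *
for c in ['scene','side']: top(515,190,c)"
```

```text
scene top 1403 [515.4 188.9] [152. 135.] 89.6 tilt deg xy [-1.06  0.58] z 110.1
side top 1847 [514.4 191.1] [155. 131.] 89.1 tilt deg xy [-0.35 -1.13] z 110.7
```

send_rows([
  [0.1,0,0.8,0,0,-0.1,85],
  [0,0,0.8,0,0,0,85],
  [0,0,0.8,0,0,0,85],
  [0,0,0.6,0,0,0,85],
  [0,0,0.15,0,0,0,85],
  [0,0,0,0,0,0,85],
])

```text
time_s: 15.18
ee_pos: [656.1, -151.4, 87.0]
orientation: [3.135, -0.006, 1.585]
force: [0.1, -0.1, -0.4]
finger_gap: 85.0
```

The left rack is flat at its bar. Now the right rack.

send_rows([
  [-0.3,-0.3,0,0,0,0.15,85],
  [0,-0.3,0,0,0,0,85],
  [0,-0.15,0,0,0,0,85],
  [0,-0.12,0,0,0,0,85],
  [0,-0.1,0,0,0,0,85],
])

```text
time_s: 15.8
ee_pos: [616.3, -164.9, 89.9]
orientation: [3.13, -0.006, 1.57]
force: [3.2, -0.1, -1.3]
finger_gap: 84.9
```

send_rows([
  [0,-0.1,0,0,0,0,85],
  [0,-0.1,0,0,0,0,85],
])

```text
time_s: 16.05
ee_pos: [612.0, -164.6, 91.6]
orientation: [3.121, -0.005, 1.572]
force: [18.2, -0.6, 11.2]
finger_gap: 84.9
```

```bash
python3 -c "
from h import *
lean(-163,save='d1'); top(545,-163)"
```

```text
side wall n 541 rect [135. 629.] ang 10.4 corners [[364, 623], [478, 5], [610, 29], [497, 647]]
t 16.1 [ 612.  -164.6   91.9] [ 3.121 -0.005  1.572] F [12.5 -0.3  7.8] M [ 0.15 -2.55  0.13]
scene top 443 [ 549.2 -162.5] [154. 150.] 0.1 tilt deg xy [-0.96  0.4 ] z 110.2
```

```bash
sed -i 's/(W\[...,2\]>3)/(W[...,2]>3)\&(W[...,2]<215)/' h.py; grep -c 215 h.py
```

```text
1
```

send_rows([
  [0,0.15,0.1,0.1,0,0,85],
  [0,0,0.15,0.1,0,0,85],
  [0,-0.12,0,0,0,0,85],
  [0,-0.12,-0.05,0,0,0,85],
  [0,-0.14,-0.16,0,0,0,85],
  [0,-0.14,-0.16,0,0,0,85],
  [0,-0.16,-0.16,0,0,0,85],
])

```text
time_s: 17.02
ee_pos: [594.6, -164.0, 104.4]
orientation: [3.129, -0.004, 1.573]
force: [4.9, 0.5, 2.0]
finger_gap: 85.1
```

```bash
python3 -c "
from h import *
lean(-163,save='d2')"
```

```text
side wall n 480 rect [127.  97.] ang 11.1 corners [[454, 114], [473, 18], [598, 43], [579, 138]]
t 17.075 [ 593.9 -164.2  105.1] [ 3.129 -0.004  1.573] F [3.8 1.  1.6] M [ 0.33 -0.77 -0.04]
```

send_rows([
  [0,-0.17,-0.16,0,0,0,85],
  [0,-0.17,-0.16,0,0,0,85],
  [0,-0.18,-0.15,0,0,0,85],
  [0,-0.2,-0.13,0,0,0,85],
  [0,-0.2,-0.12,0,0,0,85],
  [0,-0.21,-0.12,0,0,0,85],
  [0,-0.22,-0.1,0,0,0,85],
  [0,-0.22,-0.09,0,0,0,85],
])

```text
time_s: 18.08
ee_pos: [526.1, -164.3, 147.2]
orientation: [3.13, -0.004, 1.573]
force: [1.8, 0.7, -0.1]
finger_gap: 85.1
```

```bash
python3 -c "
from h import *
lean(-163,save='d3')"
```

```text
side wall n 743 rect [133.  97.] ang 39.3 corners [[405, 93], [466, 19], [569, 103], [508, 178]]
t 18.125 [ 525.2 -164.6  147.6] [ 3.13  -0.004  1.572] F [ 1.9 -0.8  1.7] M [ 0.02 -0.37  0.05]
```

send_rows([
  [0,-0.22,-0.06,0,0,0,85],
  [0,-0.23,-0.05,0,0,0,85],
  [0,-0.23,-0.04,0,0,0,85],
  [0,-0.23,-0.01,0,0,0,85],
  [0,-0.23,0,0,0,0,85],
  [0,-0.23,0,0,0,0,85],
])

```text
time_s: 18.88
ee_pos: [468.0, -164.9, 154.9]
orientation: [3.127, -0.003, 1.573]
force: [1.1, 0.8, 2.7]
finger_gap: 85.4
```

```bash
python3 -c "
from h import *
lean(-163,save='d4')"
```

```text
side wall n 655 rect [132.  97.] ang 59.7 corners [[380, 68], [464, 19], [531, 132], [447, 181]]
t 18.925 [ 466.7 -164.9  154.8] [ 3.128 -0.004  1.572] F [0.  0.2 4.2] M [ 0.02 -0.12  0.04]
```

send_rows([
  [0,-0.2,0.02,0,0,0,85],
  [0,-0.2,0.03,0,0,0,85],
  [0,-0.15,0.03,0,0,0,85],
  [0,-0.1,0.02,0,0,0,85],
  [0,0,0,0,0,0,85],
])

```text
time_s: 19.55
ee_pos: [438.3, -165.1, 150.8]
orientation: [3.129, -0.004, 1.572]
force: [0.2, 0.5, 3.6]
finger_gap: 85.0
```

```bash
python3 -c "
from h import *
lean(-163,save='d5')
c=bot.camera('scene'); cv2.imwrite('pics/sc6.png',cv2.resize(c['image'][60:260,120:370],None,fx=2.4,fy=2.4))"
```

```text
side wall n 580 rect [129.  94.] ang 69.1 corners [[371, 53], [459, 20], [505, 140], [417, 174]]
t 19.6 [ 438.5 -165.1  150.8] [ 3.128 -0.004  1.572] F [0.1 0.2 4. ] M [-0.    0.12  0.01]
```

View pics/sc6.png

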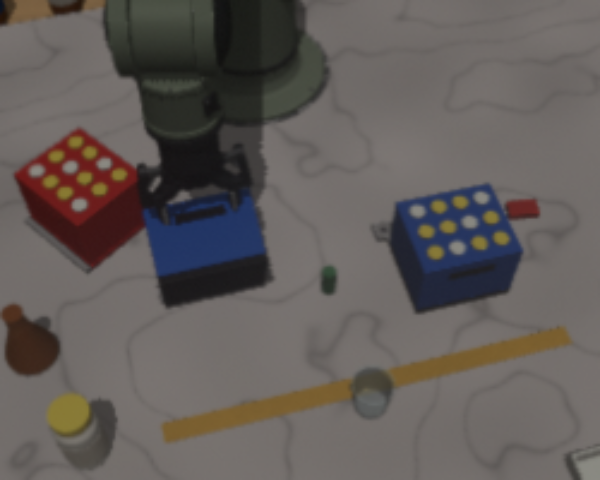

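The right rack leans about 69° and its underside at px (215,280) is plain dark, so the left rack is the stamped one. I hold it here, then ease it down.

send_rows([
  [0,0,0,0,0,0,85],
  [0,0,0,0,0,0,85],
  [0,0,0,0,0,0,85],
  [0,0,0,0,0,0,85],
  [0,0,0,0,0,0,85],
  [0,0,0,0,0,0,85],
  [0,0,0,0,0,0,85],
  [0,0,0,0,0,0,85],
  [0,0.2,-0.04,0,0,0,85],
  [0,0.22,-0.04,0,0,0,85],
  [0,0.22,-0.02,0,0,0,85],
  [0,0.22,0,0,0,0,85],
  [0,0.22,0,0,0,0,85],
  [0,0.22,0.02,0,0,0,85],
  [0,0.22,0.04,0,0,0,85],
  [0,0.22,0.05,0,0,0,85],
  [0,0.22,0.06,0,0,0,85],
])

```text
time_s: 21.78
ee_pos: [523.3, -165.0, 149.0]
orientation: [3.127, -0.003, 1.572]
force: [2.1, -0.0, 3.7]
finger_gap: 84.9
```

```bash
python3 -c "
from h import *
lean(-163,save='d6')"
```

```text
side wall n 731 rect [131.  96.] ang 41.3 corners [[406, 91], [469, 19], [568, 106], [504, 178]]
t 21.825 [ 524.2 -164.9  148.7] [ 3.127e+00 -3.000e-03  1.573e+00] F [ 2.5 -0.8  4.2] M [-0.35 -0.5   0.09]
```

send_rows([
  [0,0.21,0.09,0,0,0,85],
  [0,0.21,0.09,0,0,0,85],
  [0,0.2,0.1,0,0,0,85],
  [0,0.19,0.11,0,0,0,85],
  [0,0.19,0.12,0,0,0,85],
  [0,0.18,0.13,0,0,0,85],
  [0,0.17,0.14,0,0,0,85],
  [0,0.16,0.14,0,0,0,85],
])

```text
time_s: 22.82
ee_pos: [591.9, -164.7, 112.0]
orientation: [3.121, -0.002, 1.573]
force: [2.0, -0.8, -0.8]
finger_gap: 85.0
```

```bash
python3 -c "
from h import *
lean(-163,save='d7')"
```

```text
side wall n 603 rect [129. 100.] ang 14.1 corners [[452, 112], [476, 16], [601, 47], [577, 144]]
t 22.875 [ 592.3 -164.5  111.3] [ 3.121e+00 -3.000e-03  1.573e+00] F [ 2.2  1.2 -2. ] M [-0.09 -0.4   0.02]
```

send_rows([
  [0,0.12,0.12,0,0,0,85],
  [0,0.12,0.13,0,0,0,85],
  [0,0.11,0.13,0,0,0,85],
  [0,0.1,0.13,0,0,0,85],
  [0,0.1,0.14,0,0,0,85],
  [0,0.09,0.14,0,0,0,85],
])

```text
time_s: 23.62
ee_pos: [618.9, -164.4, 77.4]
orientation: [3.124, -0.003, 1.573]
force: [0.4, 0.1, -0.3]
finger_gap: 85.0
```

```bash
python3 -c "
from h import *
lean(-163,save='d8')"
```

```text
side wall n 508 rect [127. 104.] ang 0.1 corners [[475, 117], [475, 13], [602, 14], [602, 117]]
t 23.675 [ 619.  -164.2   76.7] [ 3.125e+00 -3.000e-03  1.573e+00] F [-0.4  1.  -0.6] M [0.06 0.1  0.05]
```

send_rows([
  [0,0.4,0,0.2,0,0.08,85],
  [0,0.1,-0.8,0,0,0,85],
  [0,0,-0.9,0,0,0,85],
  [0,0,-0.9,0,0,0,85],
  [0,0,-0.8,0,0,0,85],
  [0.7,-0.4,0,0,0,0,85],
  [0.7,-0.45,0,0,0,0,85],
  [0.7,-0.45,0,0,0,0,85],
  [0.7,-0.45,0,0,0,0,85],
  [0.7,-0.45,0,0,0,0,85],
  [0.7,-0.45,0,0,0,0,85],
  [0.7,-0.45,0,0,0,0,85],
  [0.7,-0.45,0,0,0,0,85],
  [0.7,-0.45,0,0,0,0,85],
  [0.7,-0.45,0,0,0,0,85],
  [0.7,-0.45,0,0,0,0,85],
  [0.7,-0.45,0,0,0,0,85],
  [0.4,-0.3,0,0,0,0,85],
  [0,0,0,0,0,0,85],
])

```text
time_s: 26.05
ee_pos: [405.2, 197.8, 218.9]
orientation: [-3.134, -0.002, 1.564]
force: [1.3, 0.6, 1.2]
finger_gap: 85.1
```

```bash
python3 -c "
from h import *
s=bot.read_state();print(s['ee_pos'],s['orientation'],s['q'])
top(515,190);top(515,190,'side');top(537,-163);top(537,-163,'side')"
```

```text
[405.16894083 197.78416281 218.88459781] [-3.13433253e+00 -2.40217383e-03  1.56356278e+00] [-0.53298275  0.2662687  -0.05796347  2.04622808  0.01239265  0.83421977
  0.96628164]
scene top 1408 [516.2 189. ] [152. 135.] 89.1 tilt deg xy [-1.17  0.42] z 110.1
side top 1846 [514.  189.3] [157. 131.] 89.4 tilt deg xy [-0.43 -1.18] z 110.7
scene top 1641 [ 541.  -162.4] [132. 150.] 0.1 tilt deg xy [-0.91 -0.11] z 109.9
side top 1086 [ 537.5 -163.8] [159. 131.] 89.7 tilt deg xy [-0.26 -1.53] z 110.9
```

send_rows([
  [-0.1,0.1,0.8,0,0,0,85],
  [-0.1,0.1,0.8,0,0,0,85],
  [0,0,0.8,0,0,0,85],
  [0,0,0.8,0,0,0,85],
  [0,0,0.6,0,0,0,85],
  [0,0,0.2,0,0,0,85],
  [0,0,0,0,0,0,85],
])

```text
time_s: 27.12
ee_pos: [417.6, 183.6, 54.7]
orientation: [-3.137, -0.002, 1.552]
force: [0.0, 0.2, -0.2]
finger_gap: 85.0
```

```bash
python3 -c "
from h import *
s=bot.read_state();print(s['ee_pos'],s['orientation'],s['force'])
top(515,190,'side')
c=bot.camera('side'); cv2.imwrite('pics/e1.png',cv2.resize(c['image'][150:320,200:400],(700,595)))"
```

```text
[417.59777709 183.59445723  54.69318363] [-3.13749171e+00 -1.78390633e-03  1.55161296e+00] [ 0.0353683   0.16588236 -0.17464391]
side top 1895 [499.6 189.3] [164. 159.] 1.3 tilt deg xy [-0.32 -0.97] z 110.8
```

View pics/e1.png

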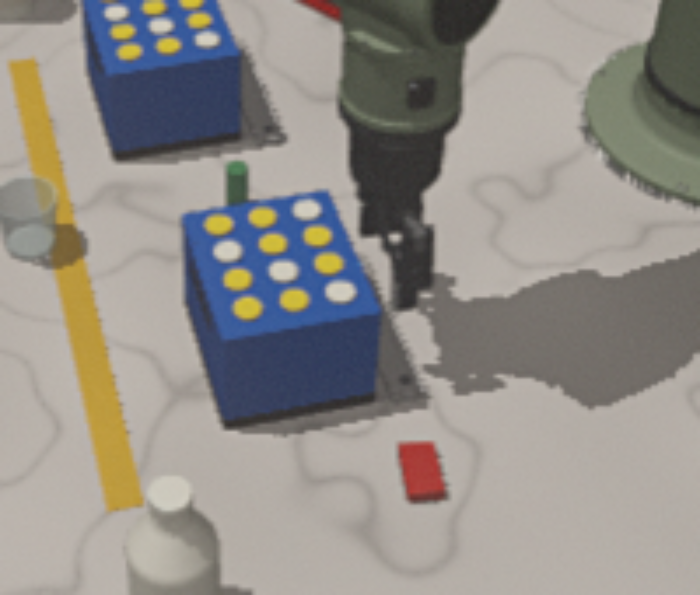

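The fingers are behind the left rack's near wall, above the bar. Now I push slowly away from the robot.

send_rows([
  [0.13,0.15,0,0,0,-0.1,85],
  [0,0.12,0,0,0,0,85],
  [0,0.1,0,0,0,0,85],
  [0,0.1,0,0,0,0,85],
  [0,0.12,0,0,0,0,85],
  [0,0.15,0,0,0,0,85],
  [0,0.17,0,0,0,0,85],
  [0,0.17,0,0,0,0,85],
  [0,0.17,0,0,0,0,85],
  [0,0.17,0,0,0,0,85],
  [0,0.17,0,0,0,0,85],
  [0,0.17,0,0,0,0,85],
  [0,0.17,0,0,0,0,85],
  [0,0.17,0,0,0,0,85],
])

```text
time_s: 28.98
ee_pos: [507.7, 188.8, 56.7]
orientation: [-3.139, -0.003, 1.562]
force: [-3.8, 0.1, 2.1]
finger_gap: 84.7
```

```bash
python3 -c "
from h import *
s=bot.read_state();print(s['ee_pos'],s['orientation'],s['force'])
lean(190);top(580,190,'scene')"
```

```text
[507.70674328 188.79499508  56.70729988] [-3.13904511 -0.00314162  1.56150438] [-3.78267474  0.06101779  2.08853917]
side wall n 410 rect [129. 102.] ang 0.1 corners [[520, 115], [520, 13], [649, 13], [649, 115]]
t 29.025 [508.7 188.8  56.8] [-3.140e+00 -3.000e-03  1.561e+00] F [ 0.1 -1.4  0.1] M [-0.02 -0.03 -0.02]
scene top 1616 [576.3 188.4] [153. 154.] 89.6 tilt deg xy [-1.61  0.6 ] z 110.5
```

send_rows([
  [0,0.15,0,0,0,0,85],
  [0,0.17,0,0,0,0,85],
  [0,0.17,0,0,0,0,85],
  [0,0.17,0,0,0,0,85],
  [0,0.17,0,0,0,0,85],
  [0,0.17,0,0,0,0,85],
  [0,0.17,0,0,0,0,85],
  [0,0.17,0,0,0,0,85],
  [0,0.17,0,0,0,0,85],
  [0,0.17,0,0,0,0,85],
  [0,0.15,0,0,0,0,85],
  [0,0.12,0,0,0,0,85],
  [0,0,0,0,0,0,85],
])

```text
time_s: 30.7
ee_pos: [591.7, 187.9, 56.4]
orientation: [-3.14, -0.003, 1.561]
force: [0.4, -0.0, 0.2]
finger_gap: 84.7
```

```bash
python3 -c "
from h import *
lean(190);top(668,190,'scene');top(668,190,'side')"
```

```text
side wall n 617 rect [127. 101.] ang 0.9 corners [[605, 113], [607, 12], [734, 14], [732, 115]]
t 30.75 [591.6 187.9  56.5] [-3.140e+00 -3.000e-03  1.561e+00] F [-0.6 -0.4  0.9] M [-0.03  0.02  0.03]
scene top 1789 [657.8 187.7] [152. 158.] 89.3 tilt deg xy [-1.47  0.56] z 110.4
side top 1940 [657.8 189.1] [157. 150.] 89.6 tilt deg xy [-0.24 -1.05] z 111.2
```

send_rows([
  [0,-0.3,0,0,0,0,85],
  [0,-0.8,0,0,0,0,85],
  [0,-0.8,0,0,0,0,85],
  [0,0,0,0,0,0,85],
])

```text
time_s: 31.35
ee_pos: [510.4, 188.5, 56.7]
orientation: [-3.14, -0.003, 1.562]
force: [-0.1, 0.6, -0.5]
finger_gap: 85.2
```

```bash
python3 -c "
from h import *
top(668,190,'scene');top(668,190,'side')
c=bot.camera('side');W=cloud(c);hsv=cv2.cvtColor(c['image'],cv2.COLOR_BGR2HSV)
m=(np.abs(W[...,2])<8)&(hsv[...,0]>12)&(hsv[...,0]<32)&(hsv[...,1]>110)&(np.abs(W[...,0]-667)<40)&(W[...,1]>-280)&(W[...,1]<330)
P=W[m]; a=np.polyfit(P[:,1],P[:,0],1); print(np.polyval(a,189))
print(bot.read_state()['ee_pos'])
cv2.imwrite('pics/f1.png',cv2.resize(c['image'][120:340,120:400],None,fx=2.6,fy=2.6))"
```

```text
scene top 1705 [670.6 187.4] [154. 131.] 89.4 tilt deg xy [-0.7   0.38] z 110.0
side top 1926 [667.6 187.9] [157. 130.] 89.4 tilt deg xy [-0.09 -1.34] z 111.1
668.0717978192799
[513.28060931 188.46610247  56.75357604]
```

View pics/f1.png

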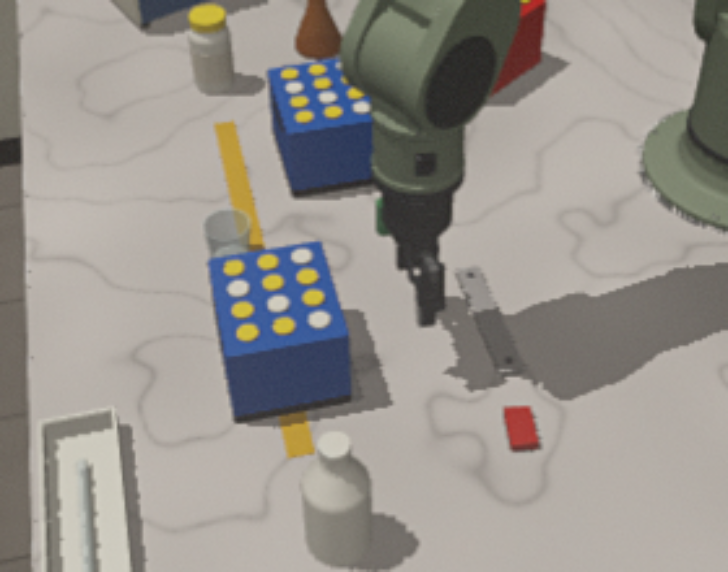

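The stamped rack's centre is on the line: 667.6 against 668.1 in the side camera, 670.6 against about 671 in the scene camera. I lift the arm clear and hand in.

send_rows([
  [0,-0.4,-0.5,0,0,0,85],
  [0,0,-0.9,0,0,0,85],
  [0,0,-0.9,0,0,0,85],
  [0,0,-0.9,0,0,0,85],
  [0,0,-0.9,0,0,0,85],
  [0,0,0,0,0,0,85],
  [0,0,0,0,0,0,85],
])

```text
time_s: 32.38
ee_pos: [499.7, 187.1, 225.4]
orientation: [3.14, -0.004, 1.557]
force: [-0.6, 0.1, 0.1]
finger_gap: 85.0
```

```bash
python3 -c "
from h import *
top(668,190,'scene');top(540,-163,'scene'); s=bot.read_state();print(s['time_s'],s['ee_pos'],s['force'])
print(bot.finish_job())"
```

```text
scene top 1702 [670.4 187.5] [154. 132.] 89.1 tilt deg xy [-0.82  0.32] z 110.1
scene top 1641 [ 541.1 -162.4] [134. 150.] 0.1 tilt deg xy [-0.96  0.02] z 109.8
32.475 [499.59106791 187.13932351 225.14537177] [-0.34077679 -0.06719701  0.96298452]
the job is handed in; nothing more can be done
None
```

The job is done and handed in at 32.5 s of the 72 s allowed, and the left rack is the stamped one. I tipped the left rack to about 70° and then the right to about 69°. Each was held for about 1 s and eased back down flat; the pale disc showed only under the left. I then pushed the left rack out to the yellow line and left the right rack flat at its bar.

- **Placement:** the middle of the stamped rack's block is within about 1 mm of the line's centre in both cameras. The rack's own origin sits 10 mm nearer the robot; I took "middle" to mean the middle of the block.
- **Forces:** the highest reading, taken after each move, was about 23 N in x and 14 N in z. It came while bracing the left rack against its bar, before it began to tip.
- **Bystanders:** nothing else looked disturbed in the last picture. I did not re-measure those positions, and the green vial was mostly hidden behind the gripper in that view.
- **A disagreement:** one lean reading of the left rack, taken after it was set down, gave 3.5° with the arm partly in the way. Plane fits to its top, from both cameras, showed it flat to within about 1°.

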